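Snap the lid onto the gearbox

TASK

Take the loose gearbox lid by the rib on its top, set it square over the open gearbox on the plywood board and press it straight down until both of its clip arms have snapped under the rim and the lid is fully home. The gearbox gives on its rubber feet, so press slowly and by feel, and never push the lid onto it with more than about 40 N. Then let go; leave the tin, the screwdriver and the tape measure where they are.

Things in the scene. Friction and masses are not known exactly. Their poses are not given: they have to be found in the camera images.
- lid_grip (a point): Centre of the grip rib on top of the loose grey gearbox lid. The rib is 50 mm long (x), 14 mm wide (y), 22 mm high; this point is 11 mm below its top and 11 mm above the lid plate's top face. x runs along the rib and the lid's long side, z up. At the start the lid stands level on the toes of its two clip arms on the bench, this point 50 mm up. It fits either way round.
- lid: The whole lid, 130 g; origin at the centre of its plate's underside, 16 mm below lid_grip, same axes. Plate 98 x 64 x 5 mm; below it a skirt 78 x 48 mm, 11 to 14 mm deep, goes inside the box mouth with 2 mm to spare each side. A clip arm, 30 mm wide and 4 mm thick, hangs on a sprung pin at each short end (113 mm overall), reaching 34 mm below the underside.
- clip_a (a joint): Angle of the rigid clip arm at the lid's +x end: 0 hangs straight (relaxed, or snapped in under the rim), positive is spread outwards, about 0.1 rad while its barb rides over the rim. A spring pulls it to 0. The barb points inwards: lead-in ramp below, flat catch face on top, 20.5 mm below the plate's underside.
- clip_b (a joint): The same for the clip arm at the lid's -x end.
- housing_mouth (a point): Centre of the open mouth, at the level of the upper edge, of the grey gearbox housing (brass gears inside); 75 mm above the bench at rest. x along its long side, z up. The lid is fully home when its plate lies on this edge, lid_grip 16 mm above this point, with both barbs under the rim (1.5 mm of play).
- housing: The gearbox housing, a box 90 (x) x 60 x 45 mm with 4 mm walls; origin at the centre of its underside, 45 mm below housing_mouth, same axes. A rim 4 mm proud runs round the outside, 16 to 19 mm below the mouth. Going down, the barbs meet the rim about 11 mm above home, spread until 6 mm above home (hardest part, about 10 to 20 N), then slide with less force and snap in beneath it at the end.
- board: Plywood board, 170 x 120 x 18 mm, fixed to the bench; origin at the centre of its underside. Four rubber buffers on it carry the housing, which gives up to 7 mm straight down (starting at about 2 N, fully squeezed at about 9 N, then rigid) and comes back up. So the lid must be pushed some mm below its final height before it snaps.
- screw_tin: Bystander: open round grey tin of screws, 73 mm across and 54 mm high, origin at the centre of its underside.
- screwdriver: Bystander: screwdriver with a red handle lying on the bench, 201 mm long and 30 mm high, origin in the middle of its length on the bench; its length is along its y axis, handle to +y.
- tape_measure: Bystander: yellow and black tape measure lying on its side, 67 x 77 x 31 mm, origin at the centre of its underside.
Things that resemble listed ones, but are neither listed nor needed, are in the scene too. What is shaped like the lid but orange is not meant.

How it is judged:
By the outcome, as a careful person would: the job done as asked, in the order asked, and still so for the second after the job is handed in, with the robot touching nothing.
It also fails if it takes over 51 s, if anything falls off the work surface, if the arm or the gripper's body presses on something with over 40 N, if the wrist force passes 120 N, or if a joint passes its speed limit or range.

ROBOT

A 6-joint arm with a two-finger parallel gripper is mounted at the origin on a cart in front of the work surface, level with it; the furniture and walls round the work are solid. World frame = base frame: x ahead of the robot, y to its left, z up, the work surface at z = 0. Lengths are in m, angles in rad, forces in N, time in s.
With the tool pointing down it reaches from about 0.375 to 0.9 m from the base axis. Payload 3.1 kg.
Tool frame: the origin (TCP) lies midway between the tips of the shut fingers; the grasp point (between the pads) lies 19 mm behind it (grasp_offset is the distance from the TCP to the grasp point, in m); x points along the fingers, z is the direction in which the jaws open and shut, and the axes are right-handed (so a half turn about x gives the same grasp; the last joint's range is limited). The gripper opens to 87 mm and grips with 3 to 60 N. Pads are 19 mm wide; open, the fingers measure 117 mm over their backs; the gripper's body (75 mm by 190 mm) begins 51 mm behind the grasp point.
Start: joints at [-1.419, 0.527, 1.433, -0, 1.181, -0.178], TCP at [0.202, -0.591, 0.223] pointing down, gripper open.
Joint ranges: [-3.08, 3.08], [-0.75, 2.2], [0.22, 2.44], [-1.43, 4.57], [0, 2.65], [-2.85, 2.85]. Speed limits (rad/s): [2.79, 2.79, 3.14, 3.14, 3.14, 3.14].

INTERFACE

Orientations are given as a unit quaternion [x, y, z, w].
In Python, from rig import get_state, capture, camera_params, close_job, recognise, grasp_offset gives the robot as it stands. The module is installed in compiled form; this text tells all that it offers.
- The arm moves only by the tool carry_out, never from a script. Its argument "motion" is a list that holds one entry, the list of rows, each a list of 5 numbers: the finger opening in mm, from 0 to 87, then the shift along the tool's x, y, z normalised to -1 to 1, where 1 is 0.3 m, then the turn about the tool's x normalised to -1 to 1, where 1 is pi rad. A call has 1 to 10 rows; each row shifts and turns the commanded pose from where the row before left it, along the tool's axes as they then stand; what a row does not reach is not made up. A row lasts 1/10 s, in which the tool goes at most 50 mm and 8.59 degrees, less where a joint would pass 70% of its speed; a pose out of reach is approached as far as the arm can. A call with a number of a shift or a turn outside -1 to 1 is refused whole. A call with a gripper value outside its range is refused whole. The fingers move at their own pace and stop on an object; "newtons" is the grip in N (left out, the last holds). Time passes only in rows, so rows that do not move let the fingers close. It gives the time, the measured TCP pose, the force and the opening at its end, in the units of the state.
- get_state(): the state, without advancing time (a new reading comes with each control period).
- capture(name): name is "scene" or "side" or "wrist"; returns the picture (400x640x3 uint8, blue, green, red); there is no depth.
- camera_params(name): a dict with "fx", "fy", "cx", "cy" (pixels), "k1" (the pictures are not rectified: a ray, as slopes to the right and down, at radius r is drawn at 1 + k1 r^2 times it, then the intrinsics apply), "R" (3x3) and "t" (3): a world point X has camera coordinates R X + t; the wrist camera has in their place "mount" (4x4, takes a point from camera to tool coordinates, whose origin is the TCP and whose axes are the tool frame's). Camera axes: x right, y down, z forward; pixel columns grow to the right and rows downward; lengths in m; the calibration is good to about 2 mm. A picture is of the moment at which its call begins: read the wrist's pose just before it. camera_params takes no time and is no camera call.
- close_job(): hands the job in, once; it reports no verdict.
Trained networks look in the newest picture that a camera, given by its name, has taken for a name from the list of things; names that differ only in an ending like _2 or _b are one class to them, and where a whole thing is asked for, a point or a joint stands for the part that bears it (a point fixed in the world has none). Each returns a list of dicts, best first, with "confidence" (0 to 1); they miss things now and then, are a little off and sometimes report something else, mostly with a low value. They report only what shows in the picture. A call takes as long as a camera call. They do not tell look-alikes from the thing itself.
- recognise(camera, query): "extent" ([left, top, right, bottom] in pixels, round what is visible of it).
The state is a dict: "time_s": time; "qpos": joint angles; "dq": joint speeds; "joint_efforts": joint torques, N m; "ee_pos": TCP position; "tcp_rot": TCP orientation; "wrist_force": force on the tool from outside, world axes, zero at the start; "torque": the same for the moment, N m; "grip_width": finger opening in m.
Only numpy, scipy, OpenCV 4.12 (cv2) and the standard library are available. Lean on these libraries where they do the work, as an engineer would, in place of code of your own. Each camera call takes 0.05 s, during which the arm holds its last target. There are 200 camera calls.

## Working session

There is one attempt and no reset: what is moved stays moved. The work goes in short steps, Python scripts to look and compute and a tool call to move; the robot and the scene stay as the last step left them, time stands still between calls to the robot, and variables do not carry over. Pictures are saved under pics/ and viewed, about 8 in all and at most 12, crops included, and the job is handed in when it is done.

Besides the shell and the picture viewer there is one more tool, called after ">>>" as a command line: name --argument value ..., lists and objects as JSON in quotes. carry_out: Moves the arm, as the interface text tells. Its arguments: {"type":"object","properties":{"motion":{"type":"array"},"newtons":{"type":"number"}},"required":["motion"]}

```bash
mkdir -p pics; cat > h.py <<'E'
import numpy as np, cv2
from scipy.spatial.transform import Rotation as Ro
from rig import *
def K(p): return np.array([[p['fx'],0,p['cx']],[0,p['fy'],p['cy']],[0,0,1.]]), np.array([p['k1'],0,0,0,0.])
def pose(name,st=None):
    p=camera_params(name)
    if 'mount' in p:
        st=st or get_state(); M=np.array(p['mount']); Rt=Ro.from_quat(st['tcp_rot']).as_matrix()
        C=Rt@M[:3,3]+st['ee_pos']; R=(Rt@M[:3,:3]).T
        return p,R,-R@C
    return p,np.array(p['R']),np.array(p['t'])
def ray(name,uv,st=None):
    p,R,t=pose(name,st); k,d=K(p)
    n=cv2.undistortPoints(np.array(uv,float).reshape(-1,1,2),k,d).reshape(-1,2)
    return -R.T@t, np.c_[n,np.ones(len(n))]@R
def atz(name,uv,z,st=None):
    C,d=ray(name,uv,st); return C+d*((z-C[2])/d[:,2])[:,None]
def proj(name,X,st=None):
    p,R,t=pose(name,st); k,d=K(p)
    return cv2.projectPoints(np.array(X,float).reshape(-1,1,3),cv2.Rodrigues(R)[0],t,k,d)[0].reshape(-1,2)
E
python3 - <<'E'
from h import *
s=get_state();print(s['ee_pos'],s['tcp_rot'],s['time_s'],grasp_offset)
a=capture('scene');b=capture('side')
cv2.imwrite('pics/a.png',a);cv2.imwrite('pics/b.png',b)
for c in('scene','side'):
  p=camera_params(c);print(c,-np.array(p['R']).T@p['t'],p['fx'])
  for q in('lid','housing','board'):print(c,q,[(np.round(r['confidence'],2),np.round(r['extent'])) for r in recognise(c,q)])
E
```

```text
[ 0.20233017 -0.5905781   0.22158796] [ 0.41167535  0.5758251  -0.41060009  0.57476641] 0.0 0.0187
scene [-0.22371348  0.87327828  0.72848607] 509.0873452956182
scene lid [(np.float64(0.78), array([402., 218., 430., 261.])), (np.float64(0.74), array([271., 232., 327., 258.]))]
scene housing [(np.float64(0.74), array([356., 173., 396., 204.]))]
scene board [(np.float64(0.61), array([338., 172., 409., 224.]))]
side [ 0.53814794 -0.65613925  1.16564634] 503.02079814052104
side lid [(np.float64(0.91), array([214., 227., 251., 271.])), (np.float64(0.87), array([281., 162., 326., 198.]))]
side housing [(np.float64(0.61), array([286., 254., 330., 290.]))]
side board [(np.float64(0.66), array([272., 251., 349., 304.]))]
```

View pics/a.png

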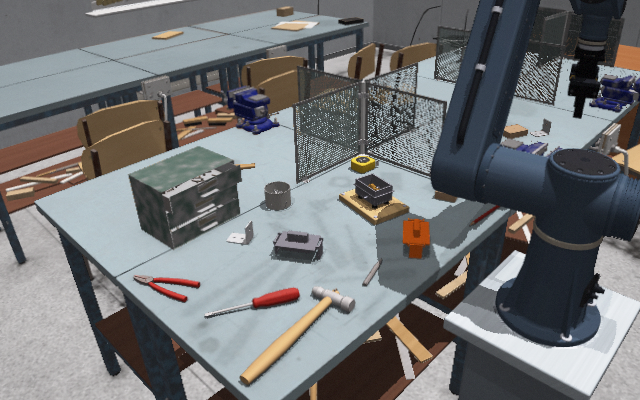

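View pics/b.png

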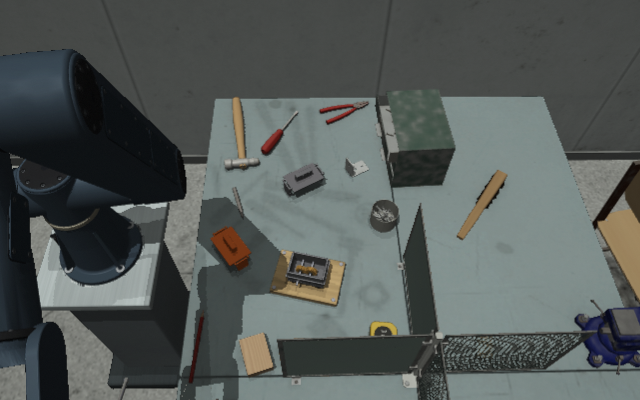

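Candidates for the lid: the grey one at scene (298,245) / side (304,180), and an orange look-alike at scene (416,238) / side (231,249). I choose the grey one. The housing is on the board at scene (374,190) / side (309,270). Next is a close crop to measure both.

```bash
python3 - <<'E'
from h import *
b=cv2.imread('pics/b.png')
l=cv2.resize(b[155:205,270:340],None,fx=5.5,fy=5.5,interpolation=cv2.INTER_CUBIC)
h=cv2.resize(b[240:310,265:355],None,fx=4.4,fy=4.4,interpolation=cv2.INTER_CUBIC)
o=np.zeros((320,800,3),np.uint8);o[:l.shape[0],:l.shape[1]]=l;o[:h.shape[0],400:400+h.shape[1]]=h[:, :400]
cv2.imwrite('pics/c.png',o)
print('lid',atz('side',[[304,179]],.055),atz('side',[[214,240]],.05))
print('hous',atz('side',[[309,270]],.075))
# panel tops: scene & side
def tri(u,v):
  C1,d1=ray('scene',[u]);C2,d2=ray('side',[v]);d1=d1[0]/np.linalg.norm(d1);d2=d2[0]/np.linalg.norm(d2)
  a,_,_,_=np.linalg.lstsq(np.c_[d1,-d2],C2-C1,rcond=None);P=C1+d1*a[0];Q=C2+d2*a[1];return (P+Q)/2,np.linalg.norm(P-Q)
print('lid tri',tri([299,240],[304,177]));print('tape',tri([364,161],[384,327]),'tin',tri([277,185],[384,204]))
print('corner top',tri([362,82],[437,335]))
print('panel end tops',tri([298,68],[420,205]),tri([446,99],[279,341]))
E
```

```text
lid [[0.53590861 0.18253491 0.055     ]] [[ 0.30445545 -0.00561527  0.05      ]]
hous [[ 0.54573914 -0.10689824  0.075     ]]
lid tri (array([0.53374874, 0.19977591, 0.03860729]), np.float64(0.005574710900540853))
tape (array([ 0.71044797, -0.24310426,  0.03502924]), np.float64(0.01981643563688806)) tin (array([0.74293595, 0.08356408, 0.06824927]), np.float64(0.00874240871324542))
corner top (array([ 0.78379271, -0.33320151,  0.2503946 ]), np.float64(0.002904323517287381))
panel end tops (array([ 0.78295164, -0.08214867,  0.33883033]), np.float64(0.039881609102255806)) (array([ 0.48688758, -0.34373209,  0.2582318 ]), np.float64(0.0008062256204607894))
```

View pics/c.png

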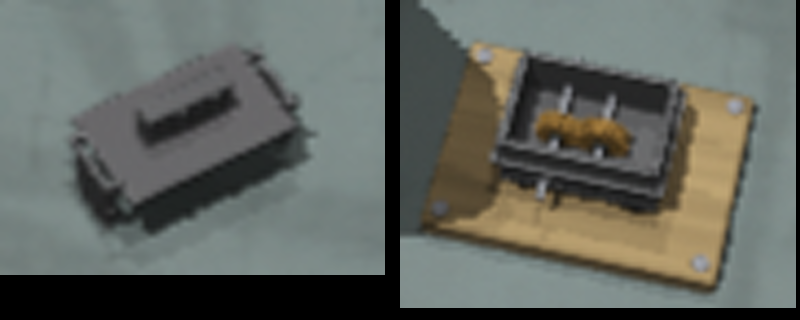

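```bash
python3 - <<'E'
from h import *
s=get_state();R=Ro.from_quat(s['tcp_rot']).as_matrix();print(R.round(3))
c=np.array([[75,122],[235,47],[305,122],[133,205]])/5.5+[270,155]
P=atz('side',c,.039);print(P.round(3),P.mean(0))
e=(P[1]-P[0])+(P[2]-P[3]);print('lid yaw',np.degrees(np.arctan2(e[1],e[0])),np.linalg.norm(P[1]-P[0]),np.linalg.norm(P[2]-P[1]))
c=np.array([[130,52],[285,90],[268,190],[98,155]])/4.4+[265,240]
P=atz('side',c,.075);print(P.round(3),P.mean(0))
e=(P[1]-P[0])+(P[2]-P[3]);print('h yaw',np.degrees(np.arctan2(e[1],e[0])),np.linalg.norm(P[1]-P[0]),np.linalg.norm(P[2]-P[1]))
d=np.array([.535,.185,.30])-s['ee_pos'];print('tool shift',R.T@d, 'norm',R.T@d/.3)
print(camera_params('wrist'))
E
```

```text
[[-0.     0.946  0.324]
 [ 0.     0.324 -0.946]
 [-1.     0.    -0.   ]]
[[0.479 0.202 0.039]
 [0.561 0.25  0.039]
 [0.596 0.2   0.039]
 [0.508 0.149 0.039]] [0.53619607 0.20023598 0.039     ]
lid yaw 30.13444592529041 0.09547282661417662 0.06053352834308026
[[ 0.511 -0.057  0.075]
 [ 0.597 -0.082  0.075]
 [ 0.585 -0.142  0.075]
 [ 0.494 -0.12   0.075]] [ 0.54661752 -0.10016473  0.075     ]
h yaw -14.927148924526499 0.08949805246506844 0.061435930539386625
tool shift [-0.07739172  0.56602103 -0.62668216] norm [-0.25797241  1.88673675 -2.08894054]
{'fx': 331.0041222367399, 'fy': 331.0041222367399, 'cx': 318.3194179094698, 'cy': 202.08381385532942, 'k1': 0.016235170470650075, 'mount': array([[ 4.52693577e-04, -3.06660313e-01,  9.51818915e-01,
        -1.61334868e-01],
       [ 6.23762350e-04, -9.51818741e-01, -3.06660553e-01,
         8.46204054e-02],
       [ 9.99999703e-01,  7.32532066e-04, -2.39599073e-04,
         6.59392191e-04],
       [ 0.00000000e+00,  0.00000000e+00,  0.00000000e+00,
         1.00000000e+00]])}
```

>>> carry_out --motion '[[[87, -0.067, 0.095, -0.107, 0], [87, -0.067, 0.095, -0.107, 0], [87, -0.067, 0.095, -0.107, 0], [87, -0.067, 0.095, -0.107, 0], [87, 0, 0.095, -0.107, 0], [87, 0, 0.095, -0.107, 0], [87, 0, 0.095, -0.107, 0], [87, 0, 0.095, -0.107, 0], [87, 0, 0.095, -0.107, 0], [87, 0, 0.095, -0.107, 0]]]'

```text
time_s: 1.4
ee_pos: [0.3685, -0.1937, 0.3033]
tcp_rot: [0.411, 0.575, -0.411, 0.576]
wrist_force: [1.1, -0.9, 0.8]
grip_width: 0.0871
```

>>> carry_out --motion '[[[87, 0, 0.095, -0.107, 0], [87, 0, 0.095, -0.107, 0], [87, 0, 0.095, -0.107, 0], [87, 0, 0.095, -0.107, 0], [87, 0, 0.095, -0.107, 0], [87, 0, 0.095, -0.107, 0], [87, 0.067, 0.095, -0.107, 0], [87, 0.067, 0.095, -0.107, 0], [87, 0.067, 0.095, -0.107, 0], [87, 0.067, 0.095, -0.107, 0]]]'

```text
time_s: 2.4
ee_pos: [0.5343, 0.2025, 0.2219]
tcp_rot: [0.411, 0.575, -0.411, 0.576]
wrist_force: [1.2, -0.2, -0.4]
grip_width: 0.0873
```

>>> carry_out --motion '[[[87, 0, 0, 0, -0.031], [87, 0, 0, 0, -0.031], [87, 0, 0, 0, 0], [87, 0, 0, 0, 0]]]'

```text
time_s: 2.8
ee_pos: [0.5338, 0.2007, 0.2227]
tcp_rot: [0.354, 0.612, -0.354, 0.612]
wrist_force: [0.7, -0.9, -0.6]
grip_width: 0.0873
```

```bash
python3 - <<'E'
from h import *
s=get_state();R=Ro.from_quat(s['tcp_rot']).as_matrix();print(s['ee_pos'],R.round(3),s['time_s'],s['qpos'],s['wrist_force'])
w=capture('wrist');cv2.imwrite('pics/d.png',w)
print(recognise('wrist','lid'))
E
```

```text
[0.53384356 0.20065932 0.22267274] [[ 0.     0.867  0.499]
 [-0.     0.499 -0.867]
 [-1.     0.     0.   ]] 2.8 [ 1.63681051e-01  4.53515014e-01  1.57227114e+00 -4.76964173e-05
  1.11555201e+00  1.21202743e+00] [ 0.67363283 -0.91042049 -0.59255824]
[{'extent': [284.0, 123.7, 347.4, 229.3], 'confidence': 0.6}, {'extent': [345.2, 345.4, 425.4, 355.0], 'confidence': 0.37}]
```

View pics/d.png

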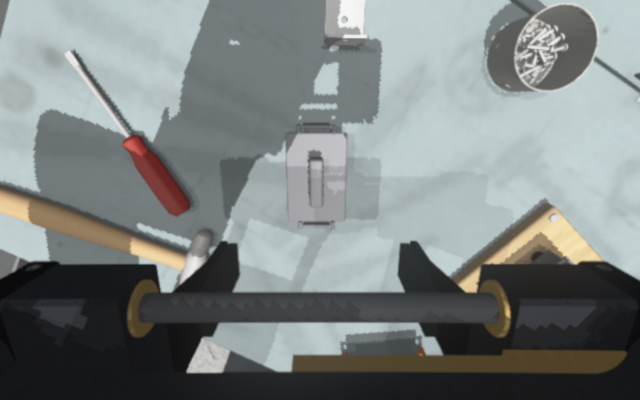

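```bash
python3 - <<'E'
from h import *
s=get_state()
P=atz('wrist',[[287,133],[345,133],[346,222],[288,222]],.039,s);print(P.round(4),P.mean(0),[np.linalg.norm(P[i]-P[i-1]) for i in range(4)])
w=cv2.imread('pics/d.png');c=P.mean(0)
yaw=np.radians(30);ex=np.array([np.cos(yaw),np.sin(yaw),0]);ey=np.array([-ex[1],ex[0],0])
x0,y0,f=270,110,5
o=cv2.resize(w[y0:y0+120,x0:x0+95],None,fx=f,fy=f,interpolation=cv2.INTER_CUBIC)
def poly(hx,hy,z,col):
  X=[np.r_[c[:2],z]+a*hx*ex+b*hy*ey for a,b in((1,1),(1,-1),(-1,-1),(-1,1))]
  q=(proj('wrist',X,s)+.5-[x0,y0])*f; cv2.polylines(o,[np.int32(q.round())],True,col,1)
poly(.049,.032,.039,(0,255,0));poly(.025,.007,.061,(0,0,255))
cv2.imwrite('pics/e.png',o)
E
```

```text
[[0.5596 0.2517 0.039 ]
 [0.5893 0.2002 0.039 ]
 [0.5063 0.1482 0.039 ]
 [0.474  0.2043 0.039 ]] [0.53228801 0.20109909 0.039     ] [np.float64(0.09784095687954193), np.float64(0.059508891445874096), np.float64(0.09788528252266587), np.float64(0.06479235324241488)]
```

View pics/e.png

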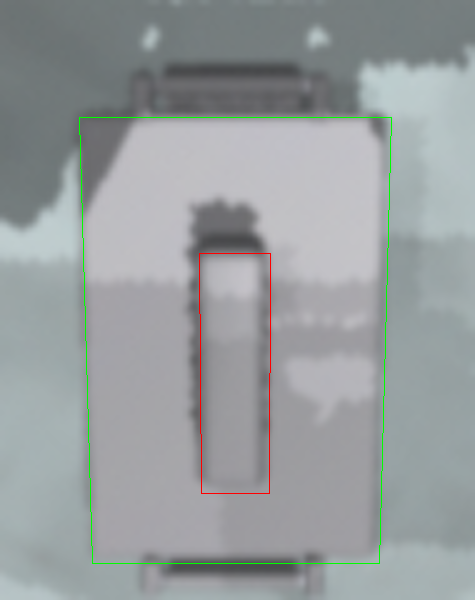

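>>> carry_out --motion '[[[87, 0.1, 0, -0.005, 0], [60, 0.1, 0, 0, 0], [50, 0.1, 0, 0, 0], [40, 0.1, 0, 0, 0], [40, 0.1, 0, 0, 0], [40, 0.06, 0, 0, 0], [40, 0.03, 0, 0, 0], [40, 0, 0, 0, 0], [40, 0, 0, 0, 0]]]'

```text
time_s: 3.8
ee_pos: [0.5339, 0.202, 0.0464]
tcp_rot: [0.354, 0.612, -0.353, 0.613]
wrist_force: [-0.2, 0.3, 0.5]
grip_width: 0.0405
```

```bash
python3 - <<'E'
from h import *
s=get_state();print(s['ee_pos'],s['wrist_force'],s['grip_width'])
E
```

```text
[0.5338875  0.20199187 0.04637472] [-0.1936624   0.27822796  0.4957266 ] 0.04054883676443812
```

>>> carry_out --motion '[[[40, 0.014, 0, 0, 0], [30, 0, 0, 0, 0], [20, 0, 0, 0, 0], [5, 0, 0, 0, 0], [5, 0, 0, 0, 0], [5, 0, 0, 0, 0], [5, 0, 0, 0, 0]]]' --newtons 50

```text
time_s: 4.5
ee_pos: [0.5331, 0.2021, 0.0415]
tcp_rot: [0.353, 0.613, -0.353, 0.613]
wrist_force: [-0.3, 0.7, 1.2]
grip_width: 0.0135
```

>>> carry_out --motion '[[[5, -0.05, 0, 0, 0], [5, -0.1, 0, 0, 0], [5, -0.1, 0, 0, 0], [5, -0.1, 0, 0, 0], [5, -0.11, 0, 0, 0], [5, 0, -0.05, 0.041, 0], [5, 0, -0.099, 0.082, 0], [5, 0, -0.099, 0.082, 0], [5, 0, -0.099, 0.082, 0], [5, 0, -0.099, 0.082, 0]]]'

```text
time_s: 5.5
ee_pos: [0.4716, 0.0381, 0.1792]
tcp_rot: [0.353, 0.613, -0.353, 0.613]
wrist_force: [1.1, -0.8, -0.8]
grip_width: 0.0136
```

>>> carry_out --motion '[[[5, 0, -0.099, 0.082, 0], [5, 0, -0.099, 0.082, 0], [5, 0, -0.099, 0.08, 0], [5, 0, 0, 0, 0.041], [5, 0, 0, 0, 0.042], [5, 0, 0, 0, 0.042], [5, 0, 0, 0, 0.042], [5, 0, 0, 0, 0.042], [5, 0, 0, 0, 0.041], [5, 0, 0, 0, 0]]]'

```text
time_s: 6.5
ee_pos: [0.4319, -0.0687, 0.1792]
tcp_rot: [-0.561, -0.431, 0.561, -0.431]
wrist_force: [0.3, 0.3, -1.9]
grip_width: 0.0136
```

>>> carry_out --motion '[[[5, 0, 0, 0, 0], [5, 0, 0, 0, 0]]]'

```text
time_s: 6.7
ee_pos: [0.4321, -0.0687, 0.1793]
tcp_rot: [-0.56, -0.431, 0.56, -0.431]
wrist_force: [0.0, 0.5, -0.2]
grip_width: 0.0136
```

```bash
python3 - <<'E'
from h import *
s=get_state();R=Ro.from_quat(s['tcp_rot']).as_matrix();print(s['ee_pos'],R.round(4),s['time_s'],s['qpos'],s['wrist_force'],s['grip_width'])
w=capture('wrist');cv2.imwrite('pics/f.png',w)
f=cv2.resize(w[:,200:440],None,fx=2,fy=2) if 0 else w
print(recognise('wrist','housing'))
E
```

```text
[ 0.43209386 -0.06874022  0.17929315] [[-2.000e-04  9.666e-01 -2.561e-01]
 [ 1.000e-04 -2.561e-01 -9.666e-01]
 [-1.000e+00 -2.000e-04 -0.000e+00]] 6.7 [-4.14258611e-01  3.48726988e-01  1.93296750e+00 -1.35755798e-05
  8.60145867e-01  1.41553524e+00] [ 0.0223587   0.4640791  -0.24043441] 0.013594090434151081
[{'extent': [260.7, 0.0, 367.7, 125.6], 'confidence': 0.65}, {'extent': [291.2, 334.2, 347.3, 341.9], 'confidence': 0.19}]
```

View pics/f.png

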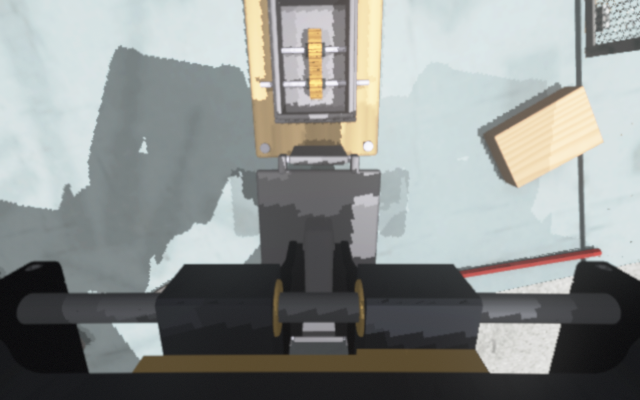

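>>> carry_out --motion '[[[5, -0.05, 0.01, 0, 0], [5, -0.05, 0.01, 0, 0], [5, 0, 0, 0, 0], [5, 0, 0, 0, 0], [5, 0, 0, 0, 0]]]'

```text
time_s: 7.3
ee_pos: [0.4372, -0.07, 0.2086]
tcp_rot: [-0.56, -0.431, 0.561, -0.43]
wrist_force: [-0.8, 0.2, -0.7]
grip_width: 0.0137
```

```bash
python3 - <<'E'
from h import *
import json
s=get_state();print(s['ee_pos'],s['time_s'],s['wrist_force'])
w=capture('wrist');cv2.imwrite('pics/g0.png',w)
json.dump({k:np.array(s[k]).tolist() for k in('ee_pos','tcp_rot')},open('g.json','w'))
x0,y0,f=245,0,3
o=cv2.resize(w[y0:y0+200,x0:x0+145],None,fx=4,fy=3,interpolation=cv2.INTER_CUBIC)
# predicted outlines
def poly(c,yaw,hx,hy,z,col):
  ex=np.array([np.cos(yaw),np.sin(yaw),0]);ey=np.array([-ex[1],ex[0],0])
  X=[np.r_[c[:2],z]+a*hx*ex+b*hy*ey for a,b in((1,1),(1,-1),(-1,-1),(-1,1))]
  q=(proj('wrist',X,s)-[x0,y0]+.5)*[4,3]-.5; cv2.polylines(o,[np.int32(q.round())],True,col,1)
R=Ro.from_quat(s['tcp_rot']).as_matrix();yaw=np.arctan2(R[1,1],R[0,1]);print(np.degrees(yaw))
poly([.547,-.1],yaw,.045,.03,.075,(0,255,0))
poly(s['ee_pos'],yaw,.049,.032,s['ee_pos'][2]+.0085-.011,(0,0,255))
cv2.imwrite('pics/g.png',o)
E
```

```text
[ 0.43719897 -0.06999478  0.20864557] 7.3 [-0.75297408  0.22618512 -0.74836079]
-14.929997293005847
```

View pics/g.png

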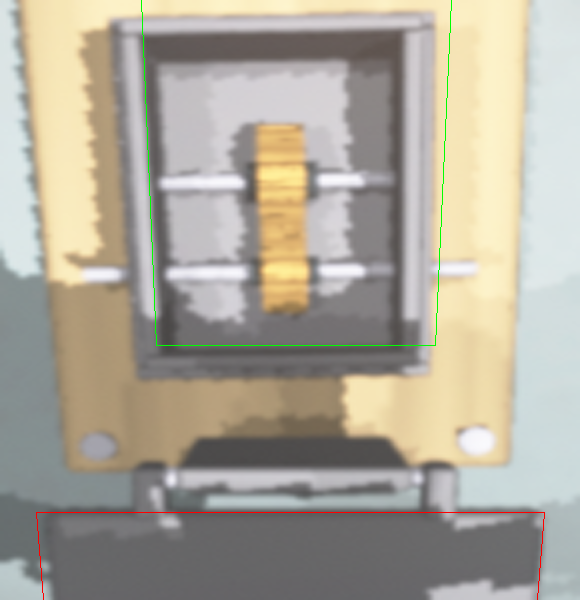

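```bash
python3 - <<'E'
from h import *
import json
from scipy.optimize import least_squares
s=json.load(open('g.json'))
c=(np.array([[113,22],[435,14],[428,374],[138,377]])+.5)/[4,3]-.5+[245,0]
def pts(v,hx,hy,z):
  ex=np.array([np.cos(v[2]),np.sin(v[2]),0]);ey=np.array([-ex[1],ex[0],0])
  return [np.r_[v[:2],z]+a*hx*ex+b*hy*ey for a,b in((1,1),(1,-1),(-1,-1),(-1,1))]
for hx,hy,z in((.045,.03,.075),(.049,.034,.0575)):
  r=least_squares(lambda v:(proj('wrist',pts(v,hx,hy,z),s)-c).ravel(),[.547,-.1,-.26]);print(r.x[:2],np.degrees(r.x[2]),r.fun.round(1))
v=r.x
w=cv2.imread('pics/g0.png');x0,y0,f=265,0,6
o=cv2.resize(w[:130,265:365],None,fx=f,fy=4.5,interpolation=cv2.INTER_CUBIC)
for hx,hy,z,col in((.045,.03,.075,(0,255,0)),(.049,.034,.059,(0,0,255)),(.041,.026,.075,(255,255,0))):
  q=(proj('wrist',pts(v,hx,hy,z),s)-[x0,y0]+.5)*[f,4.5]-.5;cv2.polylines(o,[np.int32(q.round())],True,col,1)
cv2.imwrite('pics/i.png',o)
E
```

```text
[ 0.5401204  -0.09455703] -13.814646802437258 [ 1.8 -0.2 -2.   0.9 -1.6 -0.7  1.9 -0.4]
[ 0.54099982 -0.09458414] -13.810711010970456 [-1.  -1.4  0.7 -0.5  0.8  1.1 -0.4  1.5]
```

View pics/i.png

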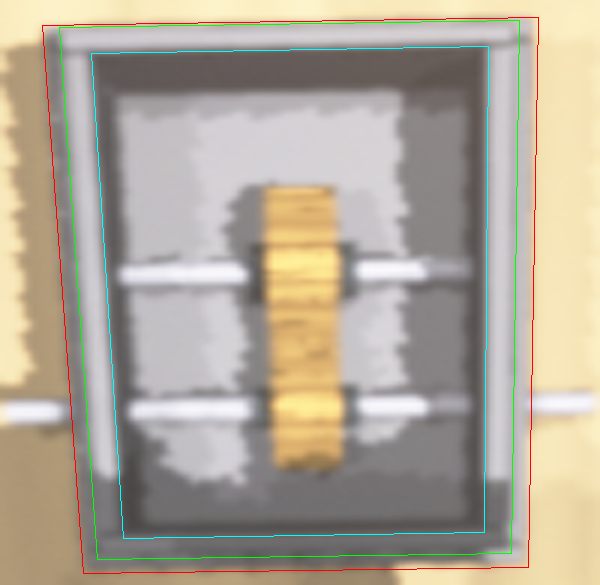

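>>> carry_out --motion '[[[5, 0, 0, -0.009, -0.0057], [5, 0, 0.118, 0, 0], [5, 0, 0.118, 0, 0], [5, 0, 0.118, 0, 0], [5, 0.1, 0, 0, 0], [5, 0.1, 0, 0, 0], [5, 0.08, 0, 0, 0], [5, 0.015, 0, 0, 0], [5, 0, 0, 0, 0], [5, 0, 0, 0, 0]]]'

```text
time_s: 8.35
ee_pos: [0.5426, -0.0935, 0.1217]
tcp_rot: [0.557, 0.435, -0.556, 0.436]
wrist_force: [0.1, -0.3, -1.8]
grip_width: 0.0136
```

```bash
python3 - <<'E'
from h import *
s=get_state();R=Ro.from_quat(s['tcp_rot']).as_matrix();print(s['ee_pos'],R.round(4),s['time_s'],s['wrist_force'],s['torque'])
w=capture('wrist');b=capture('side');cv2.imwrite('pics/j0.png',w);cv2.imwrite('pics/j1.png',b)
o=np.zeros((520,800,3),np.uint8)
o[:480,:480]=cv2.resize(w[100:260,240:400],None,fx=3,fy=3,interpolation=cv2.INTER_CUBIC)
o[:320,480:]=cv2.resize(b[230:310,265:345],None,fx=4,fy=4,interpolation=cv2.INTER_CUBIC)
cv2.imwrite('pics/j.png',o)
E
```

```text
[ 0.54264605 -0.09352076  0.12171188] [[ 1.800e-03  9.707e-01 -2.403e-01]
 [-7.000e-04 -2.403e-01 -9.707e-01]
 [-1.000e+00  1.900e-03  2.000e-04]] 8.35 [ 0.08703183 -0.3073075  -1.83075872] [0.02545509 0.05961352 0.02556595]
```

View pics/j.png

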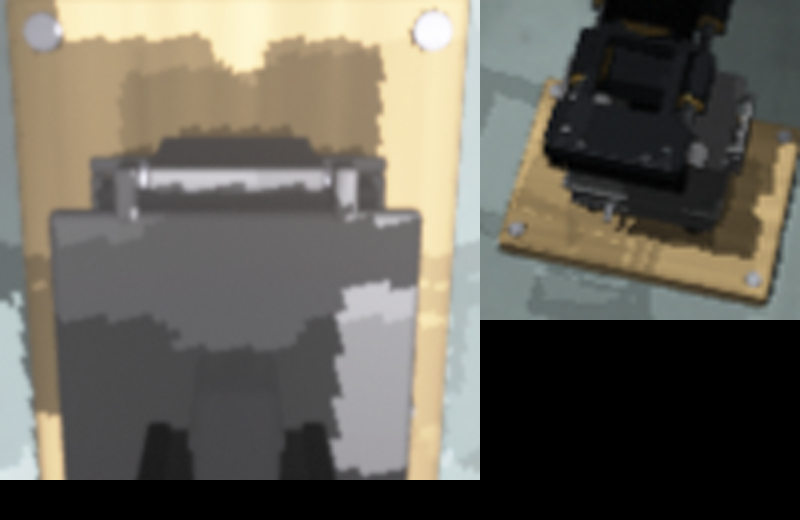

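```bash
python3 - <<'E'
from h import *
import json
s=json.load(open('g.json'))
A=atz('wrist',(np.array([[97,446],[477,440]])+.5)/[4,3]-.5+[245,0],.019,s)
t=get_state();print(t['ee_pos'])
B=atz('wrist',(np.array([[43,32],[432,31]])+.5)/3-.5+[240,100],.019,t)
print(A.round(4),B.round(4));m=(A.mean(0)+B.mean(0))/2;d=B.mean(0)-A.mean(0)
print('board c',m,'yaw',np.degrees(np.arctan2(d[1],d[0])),np.linalg.norm(d),[np.linalg.norm(x[1]-x[0]) for x in(A,B)])
for x in(A,B):
  e=x[0]-x[1];print('yaw',np.degrees(np.arctan2(-e[0],e[1])))
# where lid plate far corners are now
L=(np.array([[50,212],[420,212]])+.5)/3-.5+[240,100]
P=atz('wrist',L,t['ee_pos'][2]-.0025,t);R=Ro.from_quat(t['tcp_rot']).as_matrix()
print('lid far corners in tool',((P-t['ee_pos'])@R).round(4))
print('mouth rel tool',((np.array([.5408,-.0946,.075])-t['ee_pos'])@R).round(4),'board rel',((m-t['ee_pos'])@R).round(4))
E
```

```text
[ 0.5428802  -0.09365843  0.12228173]
[[ 0.4807 -0.0281  0.019 ]
 [ 0.4569 -0.1256  0.019 ]] [[ 0.6266 -0.064   0.019 ]
 [ 0.6029 -0.161   0.019 ]]
board c [ 0.54179734 -0.09467564  0.019     ] yaw -13.733962083477884 0.15026531544760546 [np.float64(0.10041383566397631), np.float64(0.09987977011258169)]
yaw -13.68857065933092
yaw -13.730649302059991
lid far corners in tool [[ 0.0026  0.0489 -0.0307]
 [ 0.0027  0.049   0.0315]]
mouth rel tool [ 0.0473 -0.0019  0.0014] board rel [ 0.1033 -0.0011  0.0012]
```

>>> carry_out --motion '[[[5, 0, -0.005, 0.003, -0.001], [5, 0, 0, 0, 0], [5, 0.015, 0, 0, 0], [5, 0.015, 0, 0, 0], [5, 0.015, 0, 0, 0], [5, 0.015, 0, 0, 0], [5, 0.015, 0, 0, 0], [5, 0, 0, 0, 0], [5, 0, 0, 0, 0]]]'

```text
time_s: 9.35
ee_pos: [0.5404, -0.0939, 0.0981]
tcp_rot: [0.556, 0.437, -0.556, 0.437]
wrist_force: [1.1, -0.4, -2.7]
grip_width: 0.0134
```

```bash
cat > st.py <<'E'
from h import *
s=get_state();R=Ro.from_quat(s['tcp_rot']).as_matrix();print(s['time_s'],s['ee_pos'].round(4),R[:,1].round(4),s['wrist_force'].round(2),s['torque'].round(2),s['grip_width'])
E
python3 st.py
```

```text
9.35 [ 0.5404 -0.0939  0.0981] [ 9.714e-01 -2.375e-01  3.000e-04] [ 1.09 -0.39 -2.73] [-0.1  -0.16  0.01] 0.013417425269563021
```

>>> carry_out --motion '[[[5, 0.006, 0.002, 0, 0], [5, 0.006, 0, 0, 0], [5, 0.006, 0, 0, 0], [5, 0.006, 0, 0, 0], [5, 0.006, 0, 0, 0], [5, 0, 0, 0, 0], [5, 0, 0, 0, 0]]]'

```text
time_s: 10.05
ee_pos: [0.5414, -0.0942, 0.0897]
tcp_rot: [0.557, 0.436, -0.556, 0.437]
wrist_force: [2.6, -0.4, 3.1]
grip_width: 0.0137
```

```bash
python3 st.py
```

```text
10.05 [ 0.5414 -0.0942  0.0897] [ 0.9714 -0.2375  0.0016] [ 2.58 -0.36  3.11] [-0.06 -0.43  0.03] 0.013662664539543548
```

>>> carry_out --motion '[[[5, 0.004, 0, 0, 0], [5, 0.004, 0, 0, 0], [5, 0.004, 0, 0, 0], [5, 0, 0, 0, 0]]]'

```text
time_s: 10.45
ee_pos: [0.5412, -0.0941, 0.0861]
tcp_rot: [0.556, 0.436, -0.556, 0.437]
wrist_force: [1.6, -0.7, 6.4]
grip_width: 0.0137
```

>>> carry_out --motion '[[[5, 0.004, 0, 0, 0], [5, 0.004, 0, 0, 0], [5, 0, 0, 0, 0]]]'

```text
time_s: 10.75
ee_pos: [0.5413, -0.0942, 0.084]
tcp_rot: [0.556, 0.436, -0.556, 0.437]
wrist_force: [1.6, -0.7, 7.2]
grip_width: 0.0137
```

```bash
python3 st.py
```

```text
10.75 [ 0.5413 -0.0942  0.084 ] [ 0.9714 -0.2374  0.0016] [ 1.64 -0.7   7.18] [-0.04 -0.35  0.06] 0.013734573879676058
```

>>> carry_out --motion '[[[5, 0.004, 0, 0, 0], [5, 0.003, 0, 0, 0], [5, 0, 0, 0, 0]]]'

```text
time_s: 11.05
ee_pos: [0.5414, -0.0942, 0.0823]
tcp_rot: [0.557, 0.436, -0.556, 0.437]
wrist_force: [1.2, -0.6, 9.5]
grip_width: 0.0135
```

>>> carry_out --motion '[[[5, 0.003, 0, 0, 0], [5, 0.003, 0, 0, 0], [5, 0, 0, 0, 0]]]'

```text
time_s: 11.35
ee_pos: [0.5408, -0.094, 0.0796]
tcp_rot: [0.556, 0.437, -0.556, 0.437]
wrist_force: [1.7, -1.1, 3.8]
grip_width: 0.0137
```

>>> carry_out --motion '[[[5, 0.003, 0, 0, 0], [5, 0.003, 0, 0, 0], [5, 0, 0, 0, 0]]]'

```text
time_s: 11.65
ee_pos: [0.5408, -0.094, 0.0776]
tcp_rot: [-0.556, -0.437, 0.556, -0.437]
wrist_force: [1.5, -0.8, 6.7]
grip_width: 0.0135
```

>>> carry_out --motion '[[[5, 0.003, 0, 0, 0], [5, 0.003, 0, 0, 0], [5, 0, 0, 0, 0]]]'

```text
time_s: 11.95
ee_pos: [0.5408, -0.094, 0.076]
tcp_rot: [-0.556, -0.437, 0.556, -0.437]
wrist_force: [1.7, 0.4, 7.6]
grip_width: 0.0134
```

>>> carry_out --motion '[[[5, 0.002, 0, 0, 0], [5, 0.002, 0, 0, 0], [5, 0, 0, 0, 0]]]'

```text
time_s: 12.25
ee_pos: [0.5408, -0.094, 0.0754]
tcp_rot: [0.556, 0.437, -0.556, 0.437]
wrist_force: [1.2, 0.5, 9.0]
grip_width: 0.0134
```

>>> carry_out --motion '[[[5, 0.002, 0, 0, 0], [5, 0, 0, 0, 0]]]'

```text
time_s: 12.45
ee_pos: [0.5409, -0.094, 0.0754]
tcp_rot: [0.556, 0.436, -0.556, 0.437]
wrist_force: [-0.8, 0.7, 14.4]
grip_width: 0.0139
```

>>> carry_out --motion '[[[5, 0.002, 0, 0, 0], [5, 0, 0, 0, 0]]]'

```text
time_s: 12.65
ee_pos: [0.5409, -0.094, 0.0753]
tcp_rot: [0.556, 0.436, -0.556, 0.437]
wrist_force: [-2.3, 0.3, 18.3]
grip_width: 0.0135
```

>>> carry_out --motion '[[[5, 0.002, 0, 0, 0], [5, 0, 0, 0, 0]]]'

```text
time_s: 12.85
ee_pos: [0.5409, -0.094, 0.0753]
tcp_rot: [0.556, 0.436, -0.556, 0.437]
wrist_force: [-2.2, 0.8, 22.6]
grip_width: 0.0135
```

```bash
python3 st.py
```

```text
12.85 [ 0.5409 -0.094   0.0753] [ 0.9715 -0.237   0.001 ] [-2.17  0.83 22.61] [ 0.05  0.48 -0.01] 0.013463389492329461
```

>>> carry_out --motion '[[[5, -0.006, 0, 0, 0], [5, -0.006, 0, 0, 0], [5, -0.006, 0, 0, 0], [5, -0.006, 0, 0, 0], [5, -0.004, 0, 0, 0], [5, 0, 0, 0, 0], [5, 0, 0, 0, 0]]]'

```text
time_s: 13.55
ee_pos: [0.5405, -0.0939, 0.0809]
tcp_rot: [-0.556, -0.437, 0.556, -0.436]
wrist_force: [1.5, -0.8, 1.9]
grip_width: 0.014
```

>>> carry_out --motion '[[[5, -0.004, 0, 0, 0], [5, 0, 0, 0, 0], [5, 0, 0, 0, 0]]]'

```text
time_s: 13.85
ee_pos: [0.5404, -0.0939, 0.0822]
tcp_rot: [-0.556, -0.437, 0.556, -0.436]
wrist_force: [1.3, -0.3, 0.4]
grip_width: 0.0137
```

>>> carry_out --motion '[[[5, -0.004, 0, 0, 0], [5, 0, 0, 0, 0], [5, 0, 0, 0, 0]]]'

```text
time_s: 14.15
ee_pos: [0.5404, -0.0937, 0.0834]
tcp_rot: [-0.556, -0.437, 0.556, -0.436]
wrist_force: [1.2, 0.8, -1.9]
grip_width: 0.0132
```

Force has passed through zero. One small tug shows whether the clips hold.

>>> carry_out --motion '[[[5, -0.004, 0, 0, 0], [5, 0, 0, 0, 0], [5, 0, 0, 0, 0]]]'

```text
time_s: 14.45
ee_pos: [0.5402, -0.0937, 0.0844]
tcp_rot: [-0.556, -0.437, 0.556, -0.436]
wrist_force: [2.3, 0.1, -6.0]
grip_width: 0.0133
```

>>> carry_out --motion '[[[5, -0.002, 0, 0, 0], [5, 0, 0, 0, 0], [5, 0, 0, 0, 0]]]'

```text
time_s: 14.75
ee_pos: [0.5403, -0.0937, 0.0847]
tcp_rot: [-0.556, -0.437, 0.556, -0.436]
wrist_force: [2.9, -0.2, -13.0]
grip_width: 0.0136
```

>>> carry_out --motion '[[[5, 0.005, 0, 0, 0], [5, 0.005, 0, 0, 0], [5, 0, 0, 0, 0], [5, 0, 0, 0, 0]]]'

```text
time_s: 15.15
ee_pos: [0.5405, -0.0939, 0.083]
tcp_rot: [-0.556, -0.437, 0.556, -0.437]
wrist_force: [0.6, 0.6, -0.7]
grip_width: 0.0135
```

>>> carry_out --motion '[[[20, 0, 0, 0, 0], [40, 0, 0, 0, 0], [40, 0, 0, 0, 0], [40, 0, 0, 0, 0], [40, -0.04, 0, 0, 0], [40, -0.08, 0, 0, 0], [40, -0.1, 0, 0, 0], [40, -0.1, 0, 0, 0], [40, -0.1, 0, 0, 0], [40, 0, 0, 0, 0]]]'

```text
time_s: 16.15
ee_pos: [0.5437, -0.095, 0.2136]
tcp_rot: [0.558, 0.433, -0.554, 0.44]
wrist_force: [0.4, 0.5, -0.1]
grip_width: 0.0398
```

>>> carry_out --motion '[[[60, 0, -0.1, 0, 0], [60, 0, -0.1, 0, 0], [60, 0, 0, 0, 0], [60, 0, 0, 0, 0]]]'

```text
time_s: 16.55
ee_pos: [0.4821, -0.0795, 0.2086]
tcp_rot: [0.556, 0.436, -0.556, 0.437]
wrist_force: [-0.4, 0.4, -0.1]
grip_width: 0.0583
```

```bash
python3 st.py; python3 - <<'E'
from h import *
s=get_state();w=capture('wrist');b=capture('side');a=capture('scene');cv2.imwrite('pics/k0.png',w)
# expected outline, home
yaw=np.radians(-13.75);ex=np.array([np.cos(yaw),np.sin(yaw),0]);ey=np.array([-ex[1],ex[0],0])
X=[np.array([.541,-.0945,.080])+p*.049*ex+q*.032*ey for p,q in((1,1),(1,-1),(-1,-1),(-1,1))]
q=proj('wrist',X,s);print(q.round(1));u,v=np.int32(q.mean(0));x0,y0=max(u-65,0),max(v-65,0)
o=np.zeros((560,800,3),np.uint8)
t=cv2.resize(w[y0:y0+130,x0:x0+110],None,fx=4,fy=4,interpolation=cv2.INTER_CUBIC);cv2.polylines(t,[np.int32((q-[x0,y0]+.5)*4-.5)],True,(0,255,0),1)
o[:t.shape[0],:t.shape[1]]=t
o[:280,450:800]=cv2.resize(b[240:310,265:352],(350,280),interpolation=cv2.INTER_CUBIC)
o[280:560,450:800]=cv2.resize(a[160:226,335:417],(350,280),interpolation=cv2.INTER_CUBIC)
cv2.imwrite('pics/k.png',o)
E
```

```text
16.55 [ 0.4821 -0.0795  0.2086] [ 9.714e-01 -2.376e-01  3.000e-04] [-0.42  0.43 -0.09] [0.03 0.   0.01] 0.05829415983557609
[[278.7  62.9]
 [357.9  62.9]
 [353.7 180.8]
 [282.7 180.7]]
```

View pics/k.png

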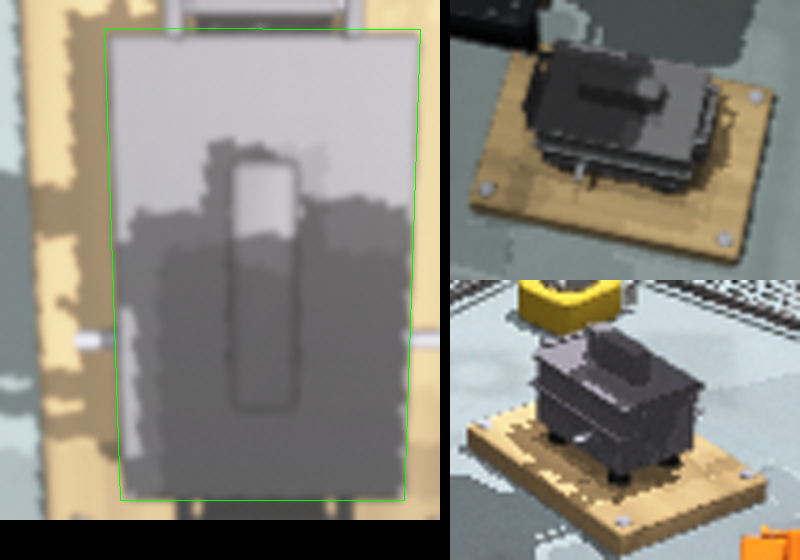

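```bash
python3 -c "
from rig import *
print(close_job())"
```

```text
the job is handed in; nothing more can be done
None
```

The grey lid is on the gearbox, pressed fully home and released, and the job was handed in at about 16.7 s of the 51 s allowed.

I gripped the lid by its rib, took the mouth position from the wrist camera, cross-checked it against the board's screws, and pressed down in small steps.

- **Snap-in:** The force peaked at about 10 N on the ramp and dropped to about 4 N as the barbs passed over the rim. It then went rigid on the squeezed feet at the expected height. The highest reading was 22.6 N.
- **Tug test:** After I let the feet come back up, the lid resisted a 13 N upward pull, so the clips hold. I lowered it to near zero force before letting go.
- **Last picture:** The lid lies square and level on the housing, matching the outline expected at full home to within about a millimetre or two. The gripper was clear and touching nothing.

**Not settled:**
- I did not see each barb under the rim separately. That both clips have snapped is inferred from the tug and the level, home position.
- The first side-camera estimate of the housing was about 8 mm off the wrist-camera value, so I used the wrist value.
- I never went near the tin, screwdriver or tape measure. I did not check their positions again at the end.

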